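# Click the fume extractor's fan selector round to the green mark and start it

### The arm

A 6-joint arm with a two-finger parallel gripper is mounted at the origin on the work surface. World frame = base frame: x ahead of the robot, y to its left, z up, the work surface at z = 0. Lengths are in m, angles in rad, forces in N, time in s.
With the tool pointing down it reaches from about 0.35 to 0.975 m from the base axis. Payload 4.9 kg.
Tool frame: the origin (TCP) lies between the finger pads; the fingertips stand 8 mm ahead of it and the grasp point (between the pads) lies 11 mm behind it; z points along the fingers, y is the direction in which the jaws open and shut (so a half turn about z gives the same grasp; the last joint's range is limited). The gripper opens to 85 mm and grips with 20 to 120 N. Pads are 22 mm wide; open, the fingers measure 114 mm over their backs; the gripper's body (76 mm by 85 mm) begins 54 mm behind the grasp point. The pads swing forward as they close: fully open they stand 13 mm farther back than shut.
Start: joints at [1.023, 0.053, 1.613, -0, 1.476, -0.119], TCP at [0.26, 0.568, 0.239] pointing down, gripper open.
Joint ranges: [-3.01, 3.01], [-1.01, 2.22], [0.06, 2.58], [-1.02, 4.17], [0.09, 2.62], [-3.14, 3.14]. Speed limits (rad/s): [2.57, 2.57, 3.14, 3.14, 3.14, 3.14].

### API

Orientations are given as a rotation vector (axis times angle).
In Python, from station import ctrl gives the robot as it stands. The module is installed in compiled form; this text tells all that it offers.
- The arm moves only by the shell command python3 -m creep 'ROWS' [FORCE]. ROWS is JSON, a list of rows, each an object with "hand": the opening, from 0 (shut) to 1 (fully open); "translation": the shift along the tool's x, y, z in cm, a list of three; "delta_rot": the turn, a rotation vector about the tool's x, y, z in degrees, a list of three. A call has 1 to 8 rows; each row shifts and turns the commanded pose from where the row before left it, along the tool's axes as they then stand; what a row does not reach is not made up. A row lasts 1/8 s, in which the tool goes at most 62.5 mm and 10.7 degrees, less where a joint would pass 70% of its speed; a pose out of reach is approached as far as the arm can. A call with a gripper value outside its range is refused whole. The fingers move at their own pace and stop on an object; FORCE is the grip in N (left out, the last holds). Time passes only in rows, so rows that do not move let the fingers close. It gives the time, the measured TCP pose, the force and the opening at its end, in the units of the state.
- ctrl.get_obs(): the state, without advancing time (a new reading comes with each control period).
- ctrl.get_image(name): name is "side" or "top"; returns (picture, depth): 384x512x3 uint8, red, green, blue; 384x512 float32, m along the optical axis (not along the pixel's ray), 0 where there is no reading.
- ctrl.calibration(name): a dict with "fx", "fy", "cx", "cy" (pixels), "T" (4x4, takes a point from camera to world coordinates). Camera axes: x right, y up, looking along -z (the intrinsics and any distortion apply to the point x, -y, -z); pixel columns grow to the right and rows downward; lengths in m; the calibration is good to about 2 mm. A picture is of the moment at which its call begins. calibration takes no time and is no camera call.
- ctrl.finish_job(): hands the job in, once; it reports no verdict.
The state is a dict: "t": time; "q": joint angles; "dq": joint speeds; "effort": joint torques, N m; "tool_pos": TCP position; "tool_rot": TCP orientation; "contact_force": force on the tool from outside, world axes, zero at the start; "wrist_torque": the same for the moment, N m; "opening": finger opening in m.
Only numpy, scipy, OpenCV 4.12 (cv2) and the standard library are available. Lean on these libraries where they do the work, as an engineer would, in place of code of your own. Each camera call takes 0.05 s, during which the arm holds its last target.

### The job

With a fingertip against the side of its white pointer, push the fume extractor's selector round, click by click, until it rests with the pointer at the green stud; do not pinch the pointer between the fingers. Then, and only then, press the blue start button right down and let it come up again. Leave the tools and supplies around and on the extractor where they are.

Things in the scene. Friction and masses are not known exactly. Their poses are not given: they have to be found in the camera images.
- extractor: Fume extractor fixed to the bench: grey box 260 (x) x 300 (y) x 75 mm tall, flat slate-grey control panel on top; a black filter hump 21 mm higher fills a strip at the rear (its x 57 to 123 mm). Origin: centre of its underside; x points to its rear (away from the robot at yaw 0), y to its left, z up. Yaw varies 0.3 rad either way.
- selector_axis (a point): The selector's vertical turning axis, at panel height (75 mm above the table); 30 mm to the front and 60 mm left of the extractor's middle. The selector is a black disc 80 mm in diameter, 2 to 8 mm above the panel, with one white pointer bar standing on it. White dots on the panel mark its click positions.
- selector (a joint): Rotary click selector; grows clockwise seen from above (rad). Eight positions 30 degrees (0.524) apart, 0 to 3.665, stops beyond; it starts in one of the first two. Let go, a spring click draws it to the nearest position; pushed past half way it snaps to the next. A click takes up to 0.15 N m. At 0 the pointer is 105 degrees counter-clockwise from the extractor's x axis (leftwards).
- pointer_mark (a point): Point on the pointer's centre line 60 mm out from the axis, at panel height; it turns with the selector and lies over a stud's centre when the pointer is exactly at that stud. The white pointer bar is 16 mm wide, reaches from 14 mm behind the axis to 48 mm out, its top 30 mm above the panel, a red line on its outer half.
- pointer_left: The pointer bar's left cheek (looking out along the pointer from the axis): the face pushed to turn it clockwise. 40 mm long (6 to 46 mm from the axis), upright from 10 to 27 mm above the panel, outer face 8 mm from the pointer's centre line. Origin: middle of the cheek.
- pointer_right: The opposite, right cheek, pushed to turn the selector counter-clockwise; the same size.
- green_stud: Green marker stud, 16 mm diameter, 4 mm tall, fixed on the panel 60 mm from the selector's axis at one of the click positions 4 to 7 (the leftmost position being the first). Origin: centre of its underside.
- red_stud: Red stud of the same size at another position: not the wanted one.
- yellow_stud: Yellow stud, likewise not wanted.
- white_stud: White stud, likewise not wanted.
- start (a joint): Travel of the blue start button, 0 released to 0.006 m fully down; about 5 N holds it down and it springs back.
- start_top (a point): Centre of the top face of the blue start button (28 mm diameter, in a black housing), right of the selector; it is pressed straight down.
- flux_tin: Bystander: brass tin, 40 mm diameter, 22 mm tall, standing on the extractor's top to the right of the selector. Origin: centre of its underside. Leave alone.
- screwdriver: Bystander: orange-handled screwdriver, 160 mm long, lying on the table across the front of the extractor. Origin under its middle. Leave alone.
- red_spool: Bystander: red wire spool, 56 mm diameter, 30 mm tall, on the table right of the extractor. Origin: centre of its underside. Leave alone.
- blue_spool: Bystander: blue wire spool, the same size, right of the extractor. Leave alone.
- parts_tray: Bystander: blue open tray 90 x 70 x 25 mm, right rear of the extractor. Leave alone.
- circuit_board: Bystander: green circuit board 50 x 70 mm on yellow feet, 22 mm tall in all, on the table left of the extractor. Leave alone.
- cleaner_bottle: Bystander: small white bottle, 44 mm diameter, 85 mm tall, standing on the table left of the extractor. Origin: centre of its underside. Leave alone.

How it is judged:
On the way, in this order (a step that is already met when the one before it is completed fails the run):
1. the selector rests in the click position at the green stud (horizontal distance between pointer_mark and green_stud below 0.01 m and velocity of joint selector between -0.1 and 0.1 rad/s), for 0.3 s.
2. the start button is pressed down with the selector at the green stud (horizontal distance between pointer_mark and green_stud below 0.01 m and value of joint start above 0.0045 m), for 0.05 s.
At the end, for the whole second after the job is handed in: The selector is at rest with its pointer mark within 10 mm (about 9 degrees) of the green stud's centre, and the start button is up again (less than 1.5 mm down) (all of step 1 and value of joint start below 0.0015 m); the robot touches nothing.
It fails at once if the start button is pressed (over 2.5 mm) while the selector is not at the green stud (value of joint start above 0.0025 m and not (horizontal distance between pointer_mark and green_stud below 0.01 m)).
It fails at once if the pointer is pinched: fingers press on both of its sides at once (contact force between the fingers and pointer_left above 0.5 N and contact force between the fingers and pointer_right above 0.5 N).
It fails at once if a tool or supply (spool, tin, screwdriver, board, tray, bottle) is moved more than 15 mm or lifted (distance of any of flux_tin, screwdriver, red_spool, blue_spool, parts_tray, circuit_board, cleaner_bottle from where it was at the start of the episode above 0.015 m).
It also fails if it takes over 64 s, if anything falls off the work surface, if the arm or the gripper's body presses on something with over 40 N, if the wrist force passes 120 N, or if a joint passes its speed limit or range.

## Working session

There is one attempt and no reset: what is moved stays moved. The work goes in short steps, Python scripts to look and compute and a shell command to move; the robot and the scene stay as the last step left them, time stands still between calls to the robot, and variables do not carry over. Pictures are saved under pics/ and viewed, and the job is handed in when it is done.

```bash
mkdir -p pics; cat > h.py <<'E'
from station import ctrl
import cv2, numpy as np
def snap(n,f):
    im,d=ctrl.get_image(n); np.savez('pics/'+f+'.npz',im=im,d=d)
    cv2.imwrite('pics/'+f+'.png',im[:,:,::-1]); return im,d
def pt(n,d,u,v):
    c=ctrl.calibration(n); z=float(d[int(v),int(u)])
    x=(u-c['cx'])/c['fx']*z; y=(v-c['cy'])/c['fy']*z
    return (c['T']@np.array([x,-y,-z,1]))[:3]
E
python3 - <<'E'
from h import *
snap('top','t0'); snap('side','s0')
print(ctrl.get_obs())
for n in('top','side'):print(ctrl.calibration(n))
E
```

```text
{'t': 0.1, 'q': array([ 1.02300853e+00,  5.33165725e-02,  1.61413147e+00,  3.89025445e-06,
        1.47599825e+00, -1.18992969e-01]), 'dq': array([ 0.00117628, -0.00132005, -0.00251304,  0.00177262,  0.0011876 ,
        0.00123015]), 'effort': array([-2.74642082e-05, -3.94907105e+01, -3.71359742e+01, -1.86898119e-04,
        4.01445446e-03,  2.43206858e-05]), 'tool_pos': array([0.25957218, 0.56795758, 0.23818506]), 'tool_rot': array([-6.68271574e-01, -3.06906760e+00,  2.74883538e-03]), 'contact_force': array([-0.1262983 , -0.15643221,  0.2762201 ]), 'wrist_torque': array([-0.03780544, -0.00301476,  0.04725718]), 'opening': 0.0853921850723832}
{'fx': 363.5174824283018, 'fy': 363.5174824283018, 'cx': 254.8430854655126, 'cy': 191.82981371438964, 'T': array([[ 0.01638589,  0.99020312, -0.13866972,  0.43563861],
       [-0.99983196,  0.01736704,  0.00586836,  0.01334062],
       [ 0.00821915,  0.13855026,  0.9903213 ,  0.99869088],
       [ 0.        ,  0.        ,  0.        ,  1.        ]])}
{'fx': 436.93435856776335, 'fy': 436.93435856776335, 'cx': 251.59638765461145, 'cy': 191.50092190344773, 'T': array([[-0.91339052,  0.27295357, -0.30201674,  0.30117456],
       [-0.40707998, -0.61591323,  0.67449002,  0.61827582],
       [-0.00191165,  0.73901776,  0.67368323,  0.72430918],
       [ 0.        ,  0.        ,  0.        ,  1.        ]])}
```

View pics/t0.png

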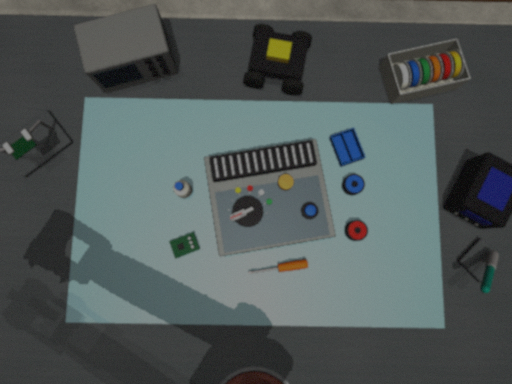

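View pics/s0.png

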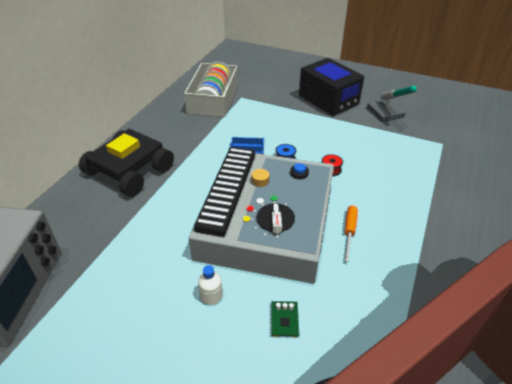

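```bash
python3 - <<'E'
import cv2
a=cv2.imread('pics/t0.png')[135:265,195:345]; b=cv2.imread('pics/s0.png')[150:275,190:345]
cv2.imwrite('pics/t0c.png',cv2.resize(a,None,fx=4.5,fy=4.5,interpolation=cv2.INTER_CUBIC))
cv2.imwrite('pics/s0c.png',cv2.resize(b,None,fx=4.5,fy=4.5,interpolation=cv2.INTER_CUBIC))
E
```

```text
(no output)
```

View pics/t0c.png

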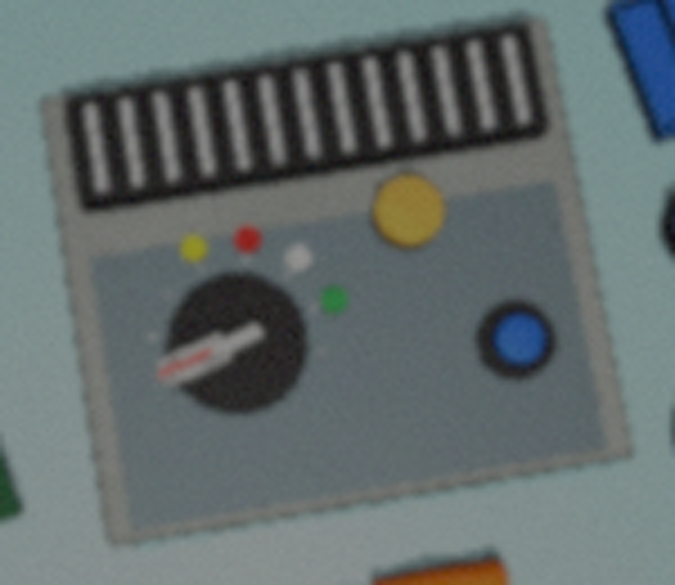

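View pics/s0c.png

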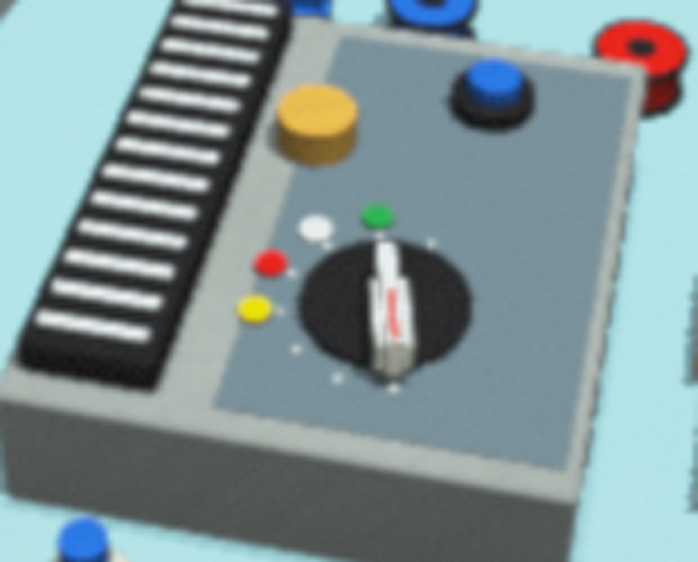

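The top crop shows the pointer aimed left at the first dot, with the axis near px (248,211). The studs run yellow, red, white, green, with green at (269,201) in position 7. The button is at (311,211) and the tin at (286,182).

```bash
cat > loc.py <<'E'
from h import *
import sys
def plane(n,u,v,h):
    c=ctrl.calibration(n); T=c['T']
    r=T[:3,:3]@np.array([(u-c['cx'])/c['fx'],-(v-c['cy'])/c['fy'],-1]); o=T[:3,3]
    return o+r*(h-o[2])/r[2]
E
python3 - <<'E'
from loc import *
d=np.load('pics/t0.npz')['d'];ds=np.load('pics/s0.npz')['d']
T=lambda u,v:(195+(u+.5)/4.5-.5,135+(v+.5)/4.5-.5)
S=lambda u,v:(190+(u+.5)/4.5-.5,150+(v+.5)/4.5-.5)
t=dict(disc=((237,342),.083),green=((334,299),.079),yellow=((194,249),.079),red=((248,239),.079),white=((299,257),.079),btn=((521,340),.09),tin=((408,210),.097),tip=((165,370),.105),tail=((258,330),.1),pFL=((127,530),.075),pFR=((605,443),.075),cFL=((110,543),.075),cFR=((632,452),.075))
s=dict(disc=((385,304),.083),green=((378,217),.079),yellow=((255,310),.079),red=((271,263),.079),white=((316,228),.079),btn=((494,82),.09),tin=((317,108),.097),tip=((393,345),.105),tail=((385,245),.1))
for n,D,f,dd in(('top',t,T,d),('side',s,S,ds)):
  for k,((a,b),h) in D.items():
    u,v=f(a,b); print(n,k,plane(n,u,v,h).round(4),pt(n,dd,round(u),round(v)).round(4))
E
```

```text
top disc [0.5156 0.0262 0.083 ] [0.5129 0.0266 0.1037]
top green [ 0.5413 -0.0281  0.079 ] [ 0.5417 -0.0286  0.0767]
top yellow [0.5685 0.0517 0.079 ] [0.5682 0.051  0.0799]
top red [0.5748 0.0212 0.079 ] [0.5742 0.0204 0.0781]
top white [ 0.565 -0.008  0.079] [ 0.5644 -0.0079  0.0778]
top btn [ 0.5189 -0.1322  0.09  ] [ 0.5187 -0.1302  0.0966]
top tin [ 0.5901 -0.0681  0.097 ] [ 0.5906 -0.0674  0.0979]
top tip [0.4977 0.0649 0.105 ] [0.4971 0.0655 0.1073]
top tail [0.521  0.0145 0.1   ] [0.5204 0.0144 0.1045]
top pFL [0.4104 0.0856 0.075 ] [0.4114 0.0851 0.0761]
top pFR [ 0.463  -0.1816  0.075 ] [ 0.463  -0.1808  0.0779]
top cFL [0.4031 0.0948 0.075 ] [0.4037 0.0952 0.072 ]
top cFR [ 0.4582 -0.1967  0.075 ] [ 0.4601 -0.2131  0.0024]
side disc [0.5128 0.0279 0.083 ] [0.5061 0.0477 0.1048]
side green [ 0.5388 -0.0285  0.079 ] [ 0.5381 -0.029   0.0783]
side yellow [0.567  0.0518 0.079 ] [0.5677 0.0514 0.0798]
side red [0.5728 0.0209 0.079 ] [0.5718 0.0223 0.0808]
side white [ 0.5629 -0.0094  0.079 ] [ 0.5629 -0.0102  0.0792]
side btn [ 0.5182 -0.1346  0.09  ] [ 0.5157 -0.1228  0.0992]
side tin [ 0.5893 -0.0716  0.097 ] [ 0.5891 -0.071   0.0964]
side tip [0.4933 0.0696 0.105 ] [0.4933 0.0695 0.1057]
side tail [0.5212 0.0086 0.1   ] [0.5202 0.0124 0.1039]
```

```bash
cat > go.py <<'E'
from loc import *
from scipy.spatial.transform import Rotation as R
AX=np.array([.514,.0256]); YAW=np.deg2rad(11.2)
def st():
    o=ctrl.get_obs(); Rm=R.from_rotvec(o['tool_rot']).as_matrix()
    th=np.degrees(np.arctan2(Rm[1,0],Rm[0,0]))
    print('t',round(o['t'],2),'pos',o['tool_pos'].round(4),'thx',th.round(2),'tilt',Rm[:2,2].round(4),'F',o['contact_force'].round(1),'q6',round(o['q'][5],2),'open',round(o['opening'],4))
    return o,Rm,th
def to(p,thx):
    o,Rm,th=st(); d=Rm.T@(np.array(p)-o['tool_pos'])*100
    print('tool shift cm',d.round(2),'turn z deg',((th-thx+180)%360-180).round(1), 'tilt fix', np.degrees(R.from_matrix(Rm.T@(R.from_euler('z',thx,degrees=True)*R.from_euler('x',180,degrees=True)).as_matrix()).as_rotvec()).round(2))
def pose(phi,r,s):
    a=np.radians(phi); return AX+r*np.array([np.cos(a),np.sin(a)])+s*np.array([-np.sin(a),np.cos(a)])
E
python3 - <<'E'
from go import *
p=pose(116.2,.032,.034);print(p); to([*p,.238],206.2)
E
```

```text
[0.46936503 0.03930107]
t 0.1 pos [0.2596 0.568  0.2382] thx 155.43 tilt [-0.001  -0.0016] F [-0.1 -0.2  0.3] q6 -0.12 open 0.0854
tool shift cm [-41.06 -39.36   0.08] turn z deg -50.8 tilt fix [ -0.09  -0.06 -50.77]
```

```bash
python3 -m creep '[{"hand":0,"translation":[-3.4,-3.3,0],"delta_rot":[0,0,0]},{"hand":0,"translation":[-3.4,-3.3,0],"delta_rot":[0,0,0]},{"hand":0,"translation":[-3.4,-3.3,0],"delta_rot":[0,0,0]},{"hand":0,"translation":[-3.4,-3.3,0],"delta_rot":[0,0,0]},{"hand":0,"translation":[-3.4,-3.3,0],"delta_rot":[0,0,0]},{"hand":0,"translation":[-3.4,-3.3,0],"delta_rot":[0,0,0]},{"hand":0,"translation":[-3.4,-3.3,0],"delta_rot":[0,0,0]},{"hand":0,"translation":[-3.4,-3.3,0],"delta_rot":[0,0,0]}]' 40
python3 -m creep '[{"hand":0,"translation":[-3.4,-3.3,0],"delta_rot":[0,0,0]},{"hand":0,"translation":[-3.4,-3.3,0],"delta_rot":[0,0,0]},{"hand":0,"translation":[-3.4,-3.3,0],"delta_rot":[0,0,0]},{"hand":0,"translation":[-3.4,-3.3,0],"delta_rot":[0,0,0]},{"hand":0,"translation":[0,0,0],"delta_rot":[0,0,-10]},{"hand":0,"translation":[0,0,0],"delta_rot":[0,0,-10]},{"hand":0,"translation":[0,0,0],"delta_rot":[0,0,-10]},{"hand":0,"translation":[0,0,0],"delta_rot":[0,0,-10]}]'
python3 - <<'E'
from go import *
p=pose(116.2,.032,.034);print(p); to([*p,.15],206.2)
E
```

```text
t: 1.1
tool_pos: [0.3975, 0.2137, 0.2389]
tool_rot: [-0.668, -3.069, 0.0]
contact_force: [0.3, -0.2, -0.3]
opening: -0.0
t: 2.1
tool_pos: [0.4659, 0.0386, 0.2387]
tool_rot: [0.43, -3.111, -0.0]
contact_force: [-0.7, 0.2, -0.6]
opening: -0.0002
[0.46936503 0.03930107]
t 2.1 pos [0.4659 0.0386 0.2387] thx -164.25 tilt [-0.0011  0.0001] F [-0.7  0.2 -0.6] q6 -1.92 open -0.0002
tool shift cm [-0.36 -0.02  8.87] turn z deg -10.4 tilt fix [  0.03  -0.06 -10.45]
```

```bash
python3 -m creep '[{"hand":0,"translation":[-0.36,0,1.5],"delta_rot":[0,0,-5.2]},{"hand":0,"translation":[0,0,3],"delta_rot":[0,0,-5.2]},{"hand":0,"translation":[0,0,3],"delta_rot":[0,0,0]},{"hand":0,"translation":[0,0,1.4],"delta_rot":[0,0,0]},{"hand":0,"translation":[0,0,0],"delta_rot":[0,0,0]}]'
python3 - <<'E'
from go import *
p=pose(116.2,.032,.034);print(p); to([*p,.1],206.2)
im,d=snap('side','s1')
cv2.imwrite('pics/s1c.png',cv2.resize(im[130:275,180:360,::-1],None,fx=4,fy=4,interpolation=cv2.INTER_CUBIC))
E
```

```text
t: 2.72
tool_pos: [0.4689, 0.0396, 0.1492]
tool_rot: [0.702, -3.06, -0.001]
contact_force: [-0.7, -0.5, 1.5]
opening: -0.0001
[0.46936503 0.03930107]
t 2.73 pos [0.4689 0.0396 0.1492] thx -154.17 tilt [-0.0025  0.0002] F [-0.7 -0.5  1.5] q6 -2.1 open -0.0001
tool shift cm [-0.04 -0.05  4.92] turn z deg -0.4 tilt fix [ 0.07 -0.13 -0.37]
```

View pics/s1c.png

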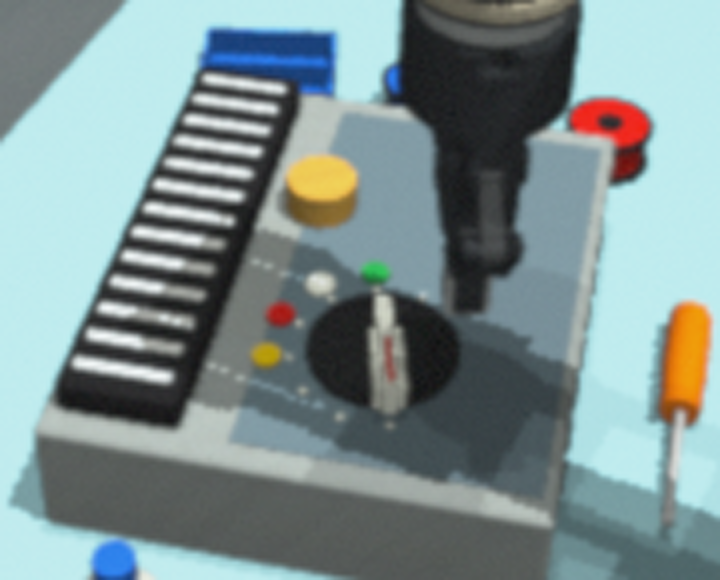

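The closed fingertips hang in front of the pointer, with the tip near px (297,206). Before descending I'll check the tip height against the projection.

```bash
python3 - <<'E'
from go import *
d=np.load('pics/s1.npz')['d']
for v in (196,200,203,205,206,207,208): print(v,[pt('side',d,u,v).round(3).tolist() for u in (293,297,300)])
E
```

```text
196 [[0.465, 0.075, 0.2], [0.452, 0.092, 0.22], [0.448, 0.089, 0.219]]
200 [[0.472, 0.048, 0.164], [0.464, 0.049, 0.168], [0.458, 0.049, 0.171]]
203 [[0.471, 0.051, 0.16], [0.463, 0.05, 0.162], [0.458, 0.049, 0.163]]
205 [[0.47, 0.052, 0.156], [0.463, 0.048, 0.155], [0.458, 0.047, 0.156]]
206 [[0.47, 0.053, 0.154], [0.463, 0.049, 0.154], [0.458, 0.048, 0.155]]
207 [[0.469, 0.054, 0.153], [0.463, 0.05, 0.152], [0.458, 0.048, 0.152]]
208 [[0.471, 0.048, 0.144], [0.465, 0.042, 0.141], [0.459, 0.041, 0.143]]
```

```bash
python3 -m creep '[{"hand":0,"translation":[0,0,1.5],"delta_rot":[0,0,0]},{"hand":0,"translation":[0,0,1.5],"delta_rot":[0,0,0]},{"hand":0,"translation":[0,0,1.2],"delta_rot":[0,0,0]},{"hand":0,"translation":[0,0,0.8],"delta_rot":[0,0,0]},{"hand":0,"translation":[0,0,0],"delta_rot":[0,0,0]}]'
python3 -m creep '[{"hand":0,"translation":[-0.4,0,0],"delta_rot":[0,0,0]},{"hand":0,"translation":[-0.4,0,0],"delta_rot":[0,0,0]},{"hand":0,"translation":[-0.4,0,0],"delta_rot":[0,0,0]},{"hand":0,"translation":[-0.2,0,0],"delta_rot":[0,0,0]},{"hand":0,"translation":[0,0,0],"delta_rot":[0,0,0]}]'
python3 - <<'E'
from go import *
p=pose(116.2,.032,.02);print(p); to([*p,.1],206.2)
E
```

```text
t: 3.4
tool_pos: [0.4691, 0.0396, 0.0993]
tool_rot: [0.702, -3.06, -0.001]
contact_force: [0.5, -0.8, 0.2]
opening: 0.0001
t: 4.03
tool_pos: [0.4825, 0.0458, 0.1004]
tool_rot: [-0.702, 3.062, 0.0]
contact_force: [0.2, -0.2, -0.8]
opening: 0.0001
[0.48192665 0.04548215]
t 4.03 pos [0.4825 0.0458 0.1004] thx -154.16 tilt [-0.  0.] F [ 0.2 -0.2 -0.8] q6 -2.08 open 0.0001
tool shift cm [0.06 0.   0.04] turn z deg -0.4 tilt fix [ 0.    0.   -0.36]
```

Now an arc about the axis, 5° per row.

```bash
python3 -m creep '[{"hand":0,"translation":[-0.287,0.162,0],"delta_rot":[0,0,5]},{"hand":0,"translation":[-0.287,0.162,0],"delta_rot":[0,0,5]},{"hand":0,"translation":[-0.287,0.162,0],"delta_rot":[0,0,5]},{"hand":0,"translation":[-0.287,0.162,0],"delta_rot":[0,0,5]},{"hand":0,"translation":[-0.287,0.162,0],"delta_rot":[0,0,5]}]'
python3 - <<'E'
from go import *
p=pose(91.2,.032,.02);print(p); to([*p,.1],181.2)
im,d=snap('side','s2')
cv2.imwrite('pics/s2c.png',cv2.resize(im[130:275,180:360,::-1],None,fx=4,fy=4,interpolation=cv2.INTER_CUBIC))
E
```

```text
t: 4.65
tool_pos: [0.4938, 0.0573, 0.1002]
tool_rot: [0.018, -3.141, 0.0]
contact_force: [0.5, -0.4, -0.8]
opening: 0.0002
[0.49333423 0.05717413]
t 4.65 pos [0.4938 0.0573 0.1002] thx -179.34 tilt [-0.0002 -0.    ] F [ 0.5 -0.4 -0.8] q6 -1.62 open 0.0002
tool shift cm [ 0.05 -0.01  0.02] turn z deg -0.5 tilt fix [-0.   -0.01 -0.54]
```

View pics/s2c.png

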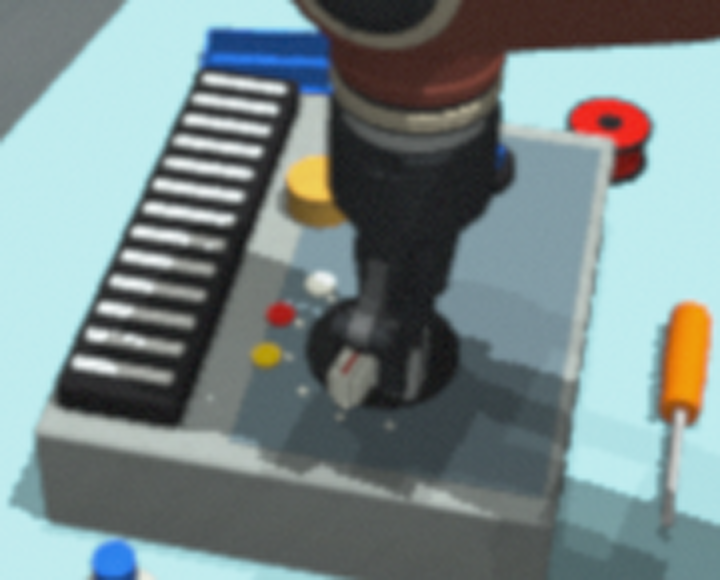

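The pointer has snapped to the second dot, so the arc is working. Continuing.

```bash
python3 -m creep '[{"hand":0,"translation":[-0.287,0.162,0],"delta_rot":[0,0,5]},{"hand":0,"translation":[-0.287,0.162,0],"delta_rot":[0,0,5]},{"hand":0,"translation":[-0.287,0.162,0],"delta_rot":[0,0,5]},{"hand":0,"translation":[-0.287,0.162,0],"delta_rot":[0,0,5]},{"hand":0,"translation":[-0.287,0.162,0],"delta_rot":[0,0,5]},{"hand":0,"translation":[-0.287,0.162,0],"delta_rot":[0,0,5]},{"hand":0,"translation":[-0.287,0.162,0],"delta_rot":[0,0,5]},{"hand":0,"translation":[-0.287,0.162,0],"delta_rot":[0,0,5]}]'
python3 - <<'E'
from go import *
p=pose(51.2,.032,.02);print(p); to([*p,.1],141.2)
E
```

```text
t: 5.7
tool_pos: [0.518, 0.0634, 0.1]
tool_rot: [-1.054, -2.956, -0.0]
contact_force: [-3.6, 2.2, 3.6]
opening: -0.0002
[0.51846456 0.06307089]
t 5.7 pos [0.518  0.0634 0.1   ] thx 140.73 tilt [-0.0031  0.0012] F [-3.6  2.2  3.6] q6 -0.91 open -0.0002
tool shift cm [-0.06 -0.   -0.  ] turn z deg -0.5 tilt fix [-0.06 -0.18 -0.47]
```

```bash
python3 -m creep '[{"hand":0,"translation":[-0.287,0.162,0],"delta_rot":[0,0,5]},{"hand":0,"translation":[-0.287,0.162,0],"delta_rot":[0,0,5]},{"hand":0,"translation":[-0.287,0.162,0],"delta_rot":[0,0,5]},{"hand":0,"translation":[-0.287,0.162,0],"delta_rot":[0,0,5]},{"hand":0,"translation":[-0.287,0.162,0],"delta_rot":[0,0,5]},{"hand":0,"translation":[-0.287,0.162,0],"delta_rot":[0,0,5]},{"hand":0,"translation":[-0.287,0.162,0],"delta_rot":[0,0,5]},{"hand":0,"translation":[-0.287,0.162,0],"delta_rot":[0,0,5]}]'
python3 - <<'E'
from go import *
p=pose(11.2,.032,.02);print(p); to([*p,.1],101.2)
im,d=snap('side','s3')
cv2.imwrite('pics/s3c.png',cv2.resize(im[130:275,180:360,::-1],None,fx=4,fy=4,interpolation=cv2.INTER_CUBIC))
E
```

```text
t: 6.7
tool_pos: [0.5417, 0.0515, 0.1002]
tool_rot: [-2.003, -2.419, 0.0]
contact_force: [-0.5, 1.0, 1.0]
opening: 0.0001
[0.54150588 0.0514346 ]
t 6.7 pos [0.5417 0.0515 0.1002] thx 100.75 tilt [-0.0009  0.0007] F [-0.5  1.   1. ] q6 -0.23 open 0.0001
tool shift cm [ 0.   -0.02  0.02] turn z deg -0.5 tilt fix [-0.04 -0.05 -0.45]
```

View pics/s3c.png

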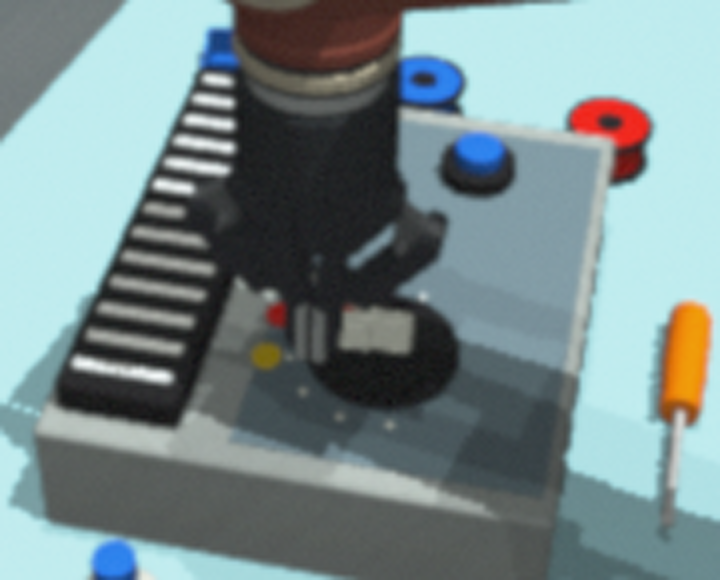

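```bash
python3 -m creep '[{"hand":0,"translation":[-0.287,0.162,0],"delta_rot":[0,0,5]},{"hand":0,"translation":[-0.287,0.162,0],"delta_rot":[0,0,5]},{"hand":0,"translation":[-0.287,0.162,0],"delta_rot":[0,0,5]},{"hand":0,"translation":[-0.287,0.162,0],"delta_rot":[0,0,5]},{"hand":0,"translation":[-0.287,0.162,0],"delta_rot":[0,0,5]},{"hand":0,"translation":[-0.287,0.162,0],"delta_rot":[0,0,5]},{"hand":0,"translation":[-0.287,0.162,0],"delta_rot":[0,0,5]}]'
python3 - <<'E'
from go import *
p=pose(-23.8,.032,.02);print(p); to([*p,.1],66.2)
im,d=snap('side','s4')
cv2.imwrite('pics/s4c.png',cv2.resize(im[130:275,180:360,::-1],None,fx=4,fy=4,interpolation=cv2.INTER_CUBIC))
im,d=snap('top','t4')
cv2.imwrite('pics/t4c.png',cv2.resize(im[135:265,195:345,::-1],None,fx=4.5,fy=4.5,interpolation=cv2.INTER_CUBIC))
E
```

```text
t: 7.62
tool_pos: [0.5516, 0.0306, 0.1002]
tool_rot: [-2.638, -1.706, 0.0]
contact_force: [0.2, 0.0, -0.7]
opening: 0.0003
[0.55134962 0.03098574]
t 7.62 pos [0.5516 0.0306 0.1002] thx 65.8 tilt [-0.0002  0.    ] F [ 0.2  0.  -0.7] q6 0.34 open 0.0003
tool shift cm [ 0.02 -0.04  0.02] turn z deg -0.4 tilt fix [-0.01  0.   -0.4 ]
```

View pics/s4c.png

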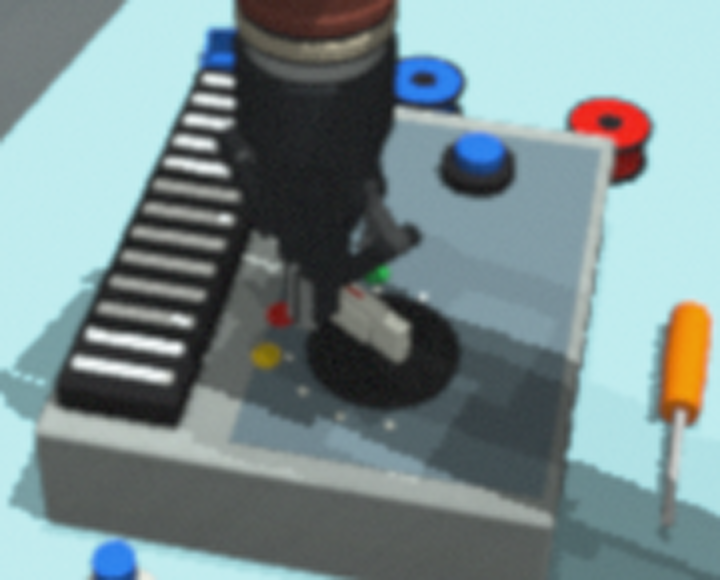

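View pics/t4c.png

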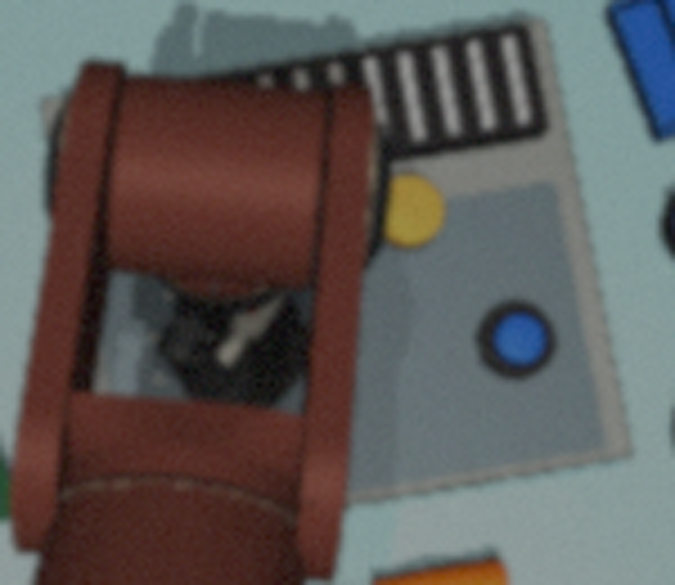

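The pointer is at white, position 6. One more click is needed: I'll push 28° further and then hold.

```bash
python3 -m creep '[{"hand":0,"translation":[-0.287,0.162,0],"delta_rot":[0,0,5]},{"hand":0,"translation":[-0.287,0.162,0],"delta_rot":[0,0,5]},{"hand":0,"translation":[-0.287,0.162,0],"delta_rot":[0,0,5]},{"hand":0,"translation":[-0.287,0.162,0],"delta_rot":[0,0,5]},{"hand":0,"translation":[-0.287,0.162,0],"delta_rot":[0,0,5]},{"hand":0,"translation":[-0.172,0.1,0],"delta_rot":[0,0,3]},{"hand":0,"translation":[0,0,0],"delta_rot":[0,0,0]}]'
python3 - <<'E'
from go import *
p=pose(-51.8,.032,.02);print(p); to([*p,.1],38.2)
im,d=snap('side','s5')
cv2.imwrite('pics/s5c.png',cv2.resize(im[130:275,180:360,::-1],None,fx=4,fy=4,interpolation=cv2.INTER_CUBIC))
E
```

```text
t: 8.6
tool_pos: [0.5496, 0.0124, 0.1003]
tool_rot: [2.971, 1.022, -0.0]
contact_force: [0.4, -0.0, 0.1]
opening: 0.0001
[0.54950621 0.01282075]
t 8.6 pos [0.5496 0.0124 0.1003] thx 37.99 tilt [-0.0001 -0.    ] F [ 0.4 -0.   0.1] q6 0.8 open 0.0001
tool shift cm [ 0.02 -0.04  0.03] turn z deg -0.2 tilt fix [-0.    0.01 -0.21]
```

View pics/s5c.png

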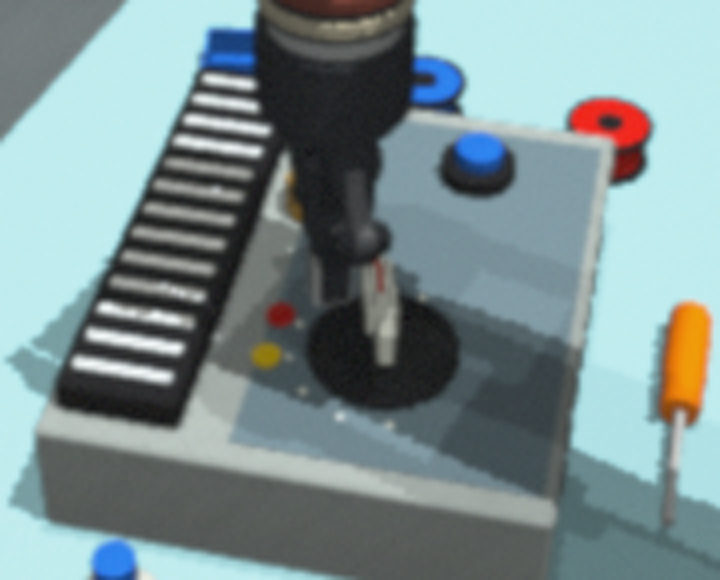

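The pointer has snapped toward green and there is no contact force. Back off, go up, and look.

```bash
python3 -m creep '[{"hand":0,"translation":[0.6,0,0],"delta_rot":[0,0,0]},{"hand":0,"translation":[0.6,0,0],"delta_rot":[0,0,0]},{"hand":0,"translation":[0,0,-2],"delta_rot":[0,0,0]},{"hand":0,"translation":[0,0,-3],"delta_rot":[0,0,0]},{"hand":0,"translation":[0,0,-3],"delta_rot":[0,0,0]},{"hand":0,"translation":[0,0,0],"delta_rot":[0,0,0]}]'
python3 - <<'E'
from go import *
to([.5185,-.1334,.18],38)
im,d=snap('side','s6')
cv2.imwrite('pics/s6c.png',cv2.resize(im[130:275,180:360,::-1],None,fx=4,fy=4,interpolation=cv2.INTER_CUBIC))
E
```

```text
t: 9.4
tool_pos: [0.5616, 0.0197, 0.1853]
tool_rot: [2.969, 1.018, 0.011]
contact_force: [0.7, 0.5, 0.0]
opening: 0.0001
t 9.4 pos [0.5616 0.0197 0.1853] thx 37.86 tilt [ 0.008  -0.0008] F [0.7 0.5 0. ] q6 0.81 open 0.0001
tool shift cm [-12.8    9.43   0.51] turn z deg -0.1 tilt fix [ 0.32 -0.33 -0.14]
```

View pics/s6c.png

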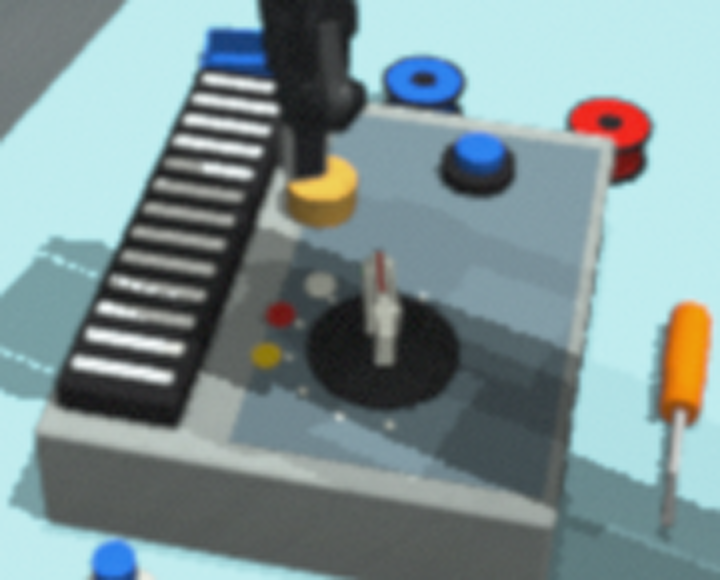

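The pointer covers the green stud from this view. Now the button: measure its centre and height.

```bash
python3 - <<'E'
from go import *
for n,f in(('top','t0'),('side','s0')):
  z=np.load(f'pics/{f}.npz'); im=z['im'].astype(int);d=z['d']
  m=(im[...,2]-im[...,0]>50)
  k,l,st_,c=cv2.connectedComponentsWithStats(m.astype(np.uint8))
  for i in range(1,k):
    x,y=c[i]
    g=(np.hypot(x-311,y-211)<6) if n=='top' else (np.hypot(x-299,y-169)<7)
    if g:
      ys,xs=np.where(l==i); P=np.array([pt(n,d,u,v) for u,v in zip(xs,ys)])
      print(n,c[i],st_[i],'z pct',np.percentile(P[:,2],[10,50,90]).round(4),'mean',P.mean(0).round(4),plane(n,*c[i],.098).round(4))
  if n=='top':
    for u in range(302,321): print(u,pt(n,d,u,211).round(3))
E
```

```text
top [310.13 209.97] [305 205  11  11 100] z pct [0.0938 0.0964 0.0985] mean [ 0.5188 -0.1306  0.0957] [ 0.5186 -0.1303  0.098 ]
302 [ 0.517 -0.112  0.087]
303 [ 0.517 -0.114  0.088]
304 [ 0.517 -0.116  0.088]
305 [ 0.516 -0.118  0.096]
306 [ 0.516 -0.12   0.097]
307 [ 0.516 -0.123  0.095]
308 [ 0.516 -0.125  0.098]
309 [ 0.516 -0.128  0.097]
310 [ 0.516 -0.13   0.095]
311 [ 0.516 -0.133  0.096]
312 [ 0.516 -0.135  0.098]
313 [ 0.516 -0.138  0.095]
314 [ 0.516 -0.14   0.096]
315 [ 0.517 -0.143  0.094]
316 [ 0.517 -0.147  0.087]
317 [ 0.517 -0.149  0.086]
318 [ 0.518 -0.154  0.075]
319 [ 0.518 -0.157  0.075]
320 [ 0.518 -0.159  0.077]
side [299.44736842 167.52631579] [293 163  14  11 114] z pct [0.0888 0.0971 0.099 ] mean [ 0.5148 -0.1234  0.1005] [ 0.5157 -0.1262  0.098 ]
```

```bash
python3 -m creep '[{"hand":0,"translation":[-3.15,2.33,0],"delta_rot":[0,0,0]},{"hand":0,"translation":[-3.15,2.33,0],"delta_rot":[0,0,0]},{"hand":0,"translation":[-3.15,2.33,0],"delta_rot":[0,0,0]},{"hand":0,"translation":[-3.15,2.33,0],"delta_rot":[0,0,0]},{"hand":0,"translation":[0,0,2],"delta_rot":[0,0,0]},{"hand":0,"translation":[0,0,2],"delta_rot":[0,0,0]},{"hand":0,"translation":[0,0,0],"delta_rot":[0,0,0]}]'
python3 - <<'E'
from go import *
to([.518,-.130,.098],38)
im,d=snap('side','s7')
cv2.imwrite('pics/s7c.png',cv2.resize(im[130:275,180:360,::-1],None,fx=4,fy=4,interpolation=cv2.INTER_CUBIC))
im,d=snap('top','t7')
cv2.imwrite('pics/t7c.png',cv2.resize(im[135:265,195:345,::-1],None,fx=4.5,fy=4.5,interpolation=cv2.INTER_CUBIC))
E
```

```text
t: 10.32
tool_pos: [0.5148, -0.1293, 0.1365]
tool_rot: [-2.967, -1.019, 0.008]
contact_force: [0.5, -0.6, 0.2]
opening: 0.0001
t 10.32 pos [ 0.5148 -0.1293  0.1365] thx 37.91 tilt [-0.0064  0.0028] F [ 0.5 -0.6  0.2] q6 0.52 open 0.0001
tool shift cm [0.22 0.27 3.84] turn z deg -0.1 tilt fix [-0.35  0.19 -0.09]
```

View pics/s7c.png

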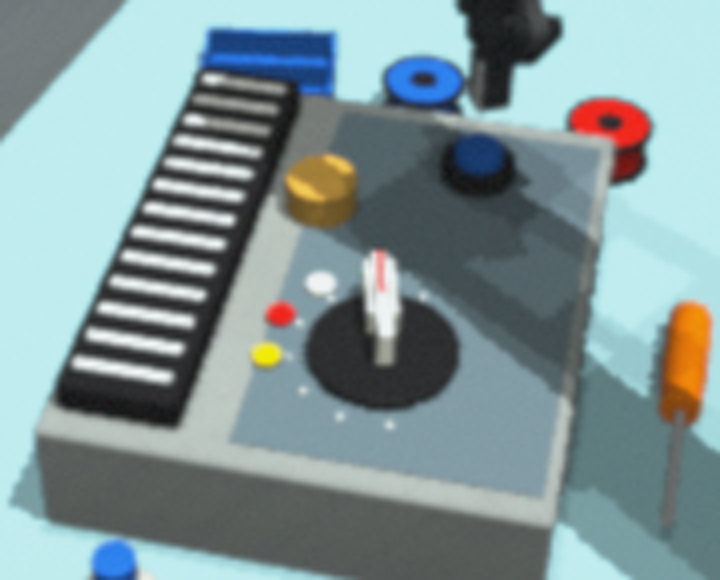

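View pics/t7c.png

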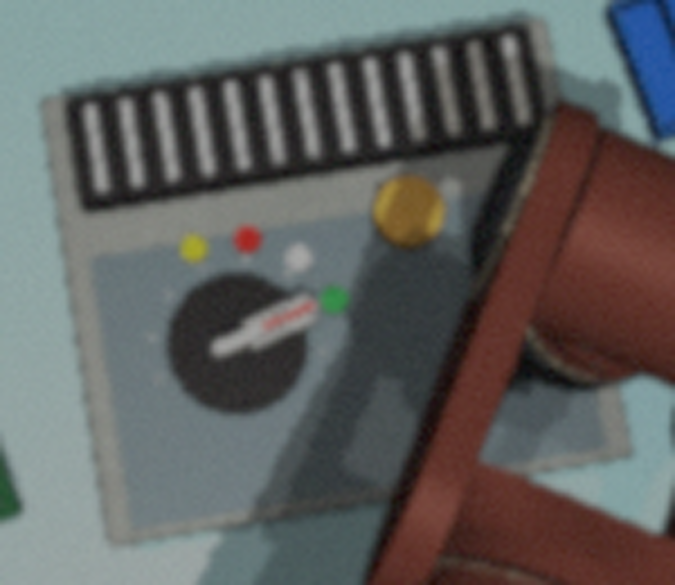

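From above, the pointer's red line ends at the green stud, crop px (334,299). Now press in small steps.

```bash
python3 -m creep '[{"hand":0,"translation":[0.22,0.27,1.2],"delta_rot":[-0.3,0.2,0]},{"hand":0,"translation":[0,0,1],"delta_rot":[0,0,0]},{"hand":0,"translation":[0,0,0.6],"delta_rot":[0,0,0]},{"hand":0,"translation":[0,0,0.4],"delta_rot":[0,0,0]},{"hand":0,"translation":[0,0,0.2],"delta_rot":[0,0,0]},{"hand":0,"translation":[0,0,0.2],"delta_rot":[0,0,0]},{"hand":0,"translation":[0,0,0.2],"delta_rot":[0,0,0]},{"hand":0,"translation":[0,0,0],"delta_rot":[0,0,0]}]'
python3 -c "
from go import *
to([.518,-.130,.098],38)"
```

```text
t: 11.42
tool_pos: [0.5206, -0.132, 0.1027]
tool_rot: [2.968, 1.017, 0.008]
contact_force: [-1.6, -0.1, 2.9]
opening: -0.0001
t 11.43 pos [ 0.5206 -0.132   0.1027] thx 37.83 tilt [ 0.0063 -0.0022] F [-1.6 -0.1  2.9] q6 0.52 open -0.0001
tool shift cm [-0.08 -0.32  0.47] turn z deg -0.2 tilt fix [ 0.32 -0.21 -0.17]
```

```bash
python3 -m creep '[{"hand":0,"translation":[0,0,0.15],"delta_rot":[0,0,0]},{"hand":0,"translation":[0,0,0.15],"delta_rot":[0,0,0]},{"hand":0,"translation":[0,0,0],"delta_rot":[0,0,0]}]'
python3 -m creep '[{"hand":0,"translation":[0,0,0.15],"delta_rot":[0,0,0]},{"hand":0,"translation":[0,0,0],"delta_rot":[0,0,0]}]'
```

```text
t: 11.8
tool_pos: [0.5206, -0.132, 0.0996]
tool_rot: [2.968, 1.017, 0.008]
contact_force: [-2.1, -0.2, 4.7]
opening: 0.0001
t: 12.05
tool_pos: [0.5207, -0.132, 0.0989]
tool_rot: [2.968, 1.017, 0.008]
contact_force: [-4.3, 0.4, 9.9]
opening: -0.0001
```

```bash
python3 -m creep '[{"hand":0,"translation":[0,0,0.1],"delta_rot":[0,0,0]},{"hand":0,"translation":[0,0,0],"delta_rot":[0,0,0]}]'
python3 -m creep '[{"hand":0,"translation":[0,0,-0.5],"delta_rot":[0,0,0]},{"hand":0,"translation":[0,0,-1.5],"delta_rot":[0,0,0]},{"hand":0,"translation":[0,0,-3],"delta_rot":[0,0,0]},{"hand":0,"translation":[0,0,-4],"delta_rot":[0,0,0]},{"hand":0,"translation":[0,0,-4],"delta_rot":[0,0,0]},{"hand":0,"translation":[0,0,0],"delta_rot":[0,0,0]},{"hand":0,"translation":[0,0,0],"delta_rot":[0,0,0]}]'
python3 - <<'E'
from go import *
st()
im,d=snap('side','s8')
cv2.imwrite('pics/s8c.png',cv2.resize(im[130:275,180:360,::-1],None,fx=4,fy=4,interpolation=cv2.INTER_CUBIC))
m=(im[...,2].astype(int)-im[...,0]>40)
P=[pt('side',d,u,v)[2] for v in range(163,173) for u in range(292,308) if m[v,u]]
print(len(P),np.percentile(P,[50,80,90]) if P else 0)
z=np.load('pics/s0.npz');d0=z['d']
P=[pt('side',d0,u,v)[2] for v in range(163,173) for u in range(292,308) if m[v,u]]
print(np.percentile(P,[50,80,90]) if P else 0)
im,d=snap('top','t8')
cv2.imwrite('pics/t8.png',im[:,:,::-1])
E
```

```text
t: 12.3
tool_pos: [0.5207, -0.1321, 0.0989]
tool_rot: [2.968, 1.017, 0.007]
contact_force: [-7.1, 2.0, 13.6]
opening: 0.0001
t: 13.18
tool_pos: [0.5194, -0.1315, 0.2263]
tool_rot: [2.969, 1.017, 0.007]
contact_force: [-1.1, -0.0, 0.0]
opening: 0.0002
t 13.18 pos [ 0.5194 -0.1315  0.2263] thx 37.83 tilt [ 0.0054 -0.0017] F [-1.1 -0.   0. ] q6 0.52 open 0.0002
101 [0.09687894 0.09837228 0.09899631]
[0.09712732 0.09854015 0.09901015]
```

View pics/s8c.png

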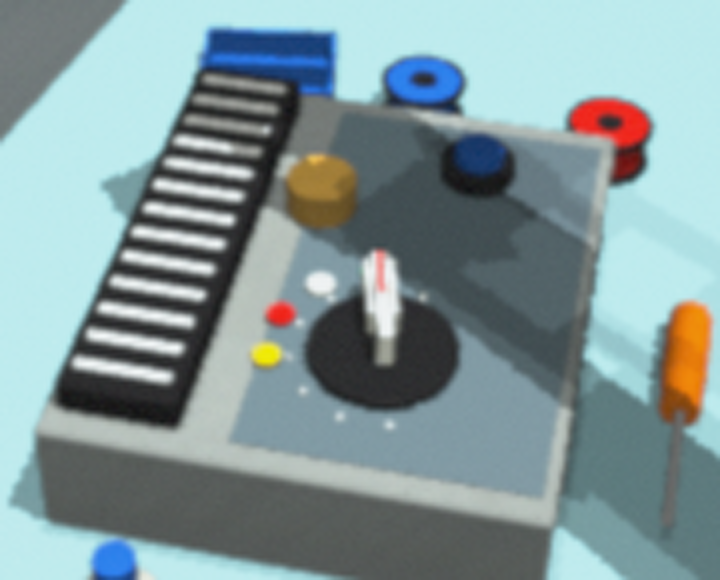

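View pics/t8.png

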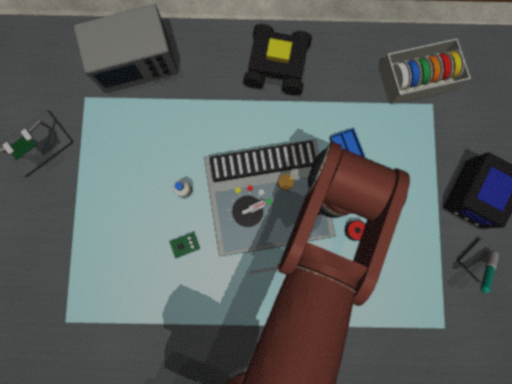

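The button went to a hard stop: the force rose from 9.9 to 13.6 N with no further travel. It has sprung back up, the pointer is still at green and the bystanders are unmoved. Handing in.

```bash
python3 -c "
from station import ctrl
print(ctrl.finish_job(), ctrl.get_obs()['t'])"
```

```text
the job is handed in; nothing more can be done
the job is handed in; nothing more can be done
```

The selector is at the green stud, and the start button has been pressed down and released. I handed the job in at about 13 s of the 64 s allowed; the system gave no verdict.

- **Selector:** I pushed it clockwise with the closed fingertips against the pointer's left cheek, six clicks from the first position to green (the seventh). Only that side was touched, so there was no pinching. The top picture after I backed off, and both final pictures, show the pointer resting at the green stud.
- **Button:** I pressed it only after seeing the pointer at green. It reached a hard stop: the force rose from 9.9 to 13.6 N with no further travel, with the fingertip about 5–6 mm below the button's measured top. I judged "fully down" from this, because there is no direct reading of the button.
- **Button release:** Afterwards the median depth on the button was 96.9 mm, against 97.1 mm at the start, so it is up again.
- **Surroundings:** The tin, bottle, board, both spools, tray and screwdriver look to be where they started. I judged this by eye, without measuring. The arm covered some of them in the last top picture, but those were visible in the side view.
- **Robot at the end:** The gripper stood clear at z ≈ 0.226 m. The force reading was about 1 N sideways, slightly above the noise seen in other free-air readings.

No check failed. The one disagreement was that the two cameras' positions for the button differed by about 5 mm. I used the top camera's, and the press worked.

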